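# Lay the loose gilded flowers in their cradles

### The job

Three carved gilded flowers on stems have come off the sculpture: lay each one flat and face up in the wooden cradle of its own size (smallest flower in the narrowest cradle, largest in the widest), its round head centred in the nest within the walls and its stem pointing straight out over the pad at the open side. One of them is still under the clear dust cover and has to be drawn out through the open front by its stem. Leave the leaf and the square boss where they lie.

Things in the scene. Friction and masses are not known exactly. Their poses are not given: they have to be found in the camera images.
- flower_small: loose gilded flower, the smallest of three: round head 32 mm across, 7 petals, on a straight stem 14 mm wide with a pale bare-wood end; all 16 mm high; about 25 g. Origin: underside, under the head's centre; z up; the stem runs along -x, its end 74 mm from the origin. Pinch the stem across, from above. Any one of the three flowers starts with its head under the cover, the others in the open
- flower_medium: loose gilded flower, the middle-sized of three: round head 48 mm across, 8 petals, on a straight stem 14 mm wide with a pale bare-wood end; all 16 mm high; about 40 g. Origin: underside, under the head's centre; z up; the stem runs along -x, its end 74 mm from the origin. Pinch the stem across, from above. Any one of the three flowers starts with its head under the cover, the others in the open
- flower_large: loose gilded flower, the largest of three: round head 64 mm across, 9 petals, on a straight stem 14 mm wide with a pale bare-wood end; all 16 mm high; about 60 g. Origin: underside, under the head's centre; z up; the stem runs along -x, its end 74 mm from the origin. Pinch the stem across, from above. Any one of the three flowers starts with its head under the cover, the others in the open
- cradle_small: fixed cradle for the smallest flower: grey pad, top 6 mm above the table, with a U of wooden walls (8 mm thick, tops at 20 mm) round a nest 52 mm wide inside. Origin: on the table under the nest's centre, where the head's centre belongs; z up; x to the back wall (inner face x = 26 mm). Open to -x: side walls begin at x = -16 mm; the bare pad, 68 mm wide, runs on to x = -80 mm for the stem
- cradle_medium: fixed cradle for the middle-sized flower: grey pad, top 6 mm above the table, with a U of wooden walls (8 mm thick, tops at 20 mm) round a nest 68 mm wide inside. Origin: on the table under the nest's centre, where the head's centre belongs; z up; x to the back wall (inner face x = 34 mm). Open to -x: side walls begin at x = -24 mm; the bare pad, 84 mm wide, runs on to x = -80 mm for the stem
- cradle_large: fixed cradle for the largest flower: grey pad, top 6 mm above the table, with a U of wooden walls (8 mm thick, tops at 20 mm) round a nest 84 mm wide inside. Origin: on the table under the nest's centre, where the head's centre belongs; z up; x to the back wall (inner face x = 42 mm). Open to -x: side walls begin at x = -32 mm; the bare pad, 100 mm wide, runs on to x = -80 mm for the stem
- cover: fixed clear acrylic dust cover, open only at its front (-x). Origin: on the table, within 10 mm of the covered flower's origin; z up; x to the back. Front edge x = -34 mm, back +46 mm, 92 mm wide and 26 mm high inside, top at 30 mm. The covered stem sticks out some 40 mm, at most 0.4 rad askew; draw it out along the cover's -x (table free for 95 mm), then lift
- leaf: loose gilded pointed leaf fragment without a stem, 66 x 28 mm, 13 mm high, to be left where it lies. Origin: underside, centre; x along the leaf, z up
- boss: loose gilded square boss fragment, 40 x 40 mm, 16 mm high, to be left where it lies. Origin: underside, centre; z up
Things that resemble listed ones, but are neither listed nor needed, are in the scene too. Leave any purple look-alike of the flower_medium alone.

How it is judged (in metres and radians):
At the end, for the whole second after the job is handed in: Each flower rests in the cradle of its size: head centre within 15 mm of the nest's centre (horizontally), lying flat on the pad (underside 3 to 10 mm above the table, face up within 0.12 rad), stem within 0.4 rad of the cradle's open direction, at rest and released (horizontal distance between flower_small and cradle_small below 0.015 m and z of flower_small in the frame of cradle_small between 0.003 and 0.01 m and angle between each of flower_small, flower_medium, flower_large's own z axis and vertical below 0.12 rad and angle between the x axis of flower_small and the x axis of cradle_small, either way round below 0.4 rad and linear speed of each of flower_small, flower_medium, flower_large below 0.02 m/s and angular speed of each of flower_small, flower_medium, flower_large below 0.2 rad/s and horizontal distance between flower_medium and cradle_medium below 0.015 m and z of flower_medium in the frame of cradle_medium between 0.003 and 0.01 m and angle between the x axis of flower_medium and the x axis of cradle_medium, either way round below 0.4 rad and horizontal distance between flower_large and cradle_large below 0.015 m and z of flower_large in the frame of cradle_large between 0.003 and 0.01 m and angle between the x axis of flower_large and the x axis of cradle_large, either way round below 0.4 rad); the robot touches nothing.
It fails at once if the leaf fragment is disturbed (moved more than 20 mm) (distance of leaf from where it was at the start of the episode above 0.02 m).
It fails at once if the boss fragment is disturbed (moved more than 20 mm) (distance of boss from where it was at the start of the episode above 0.02 m).
It also fails if it takes over 83 s, if anything falls off the work surface, if the arm or the gripper's body presses on something with over 40 N, if the wrist force passes 120 N, or if a joint passes its speed limit or range.

### The arm

A 6-joint arm with a two-finger parallel gripper is mounted at the origin on the work surface. World frame = base frame: x ahead of the robot, y to its left, z up, the work surface at z = 0. Lengths are in mm, angles in rad, forces in N, time in s.
With the tool pointing down it reaches from about 325 to 750 mm from the base axis. Payload 7.6 kg.
Tool frame: the origin (TCP) lies on the centre line of the jaws, within the pads' length; the fingertips stand 17 mm ahead of it and the grasp point (between the pads) lies 2 mm behind it (tip_reach is the distance from the TCP to the fingertips, in mm); z points along the fingers, y is the line along which they close (so a half turn about z gives the same grasp; the last joint's range is limited). The gripper opens to 85 mm and grips with 20 to 120 N. Pads are 22 mm wide; open, the fingers measure 114 mm over their backs; the gripper's body (76 mm by 85 mm) begins 54 mm behind the grasp point. The pads swing forward as they close: fully open they stand 13 mm farther back than shut.
Start: joints at [-1.356, 0.052, 1.401, -0, 1.689, -0.07], TCP at [147.531, -503.864, 248.323] pointing down, gripper open.
Joint ranges: [-2.9, 2.9], [-0.91, 2.17], [0.12, 2.37], [-1.06, 4.2], [0.26, 2.73], [-2.93, 2.93]. Speed limits (rad/s): [2.57, 2.57, 3.01, 3.14, 3.14, 3.14].

### API

Orientations are given as a unit quaternion [x, y, z, w].
In Python, from cell import get_obs, get_image, close_job, tip_reach gives the robot as it stands.
- The arm moves only by the shell command python3 -m handwheel 'ROWS'. ROWS is JSON, a list of rows, each a list of 7 numbers: the shift along the world's x, y, z in mm, then the turn, a rotation vector about the world's x, y, z in rad, then the closure, from 0 (fully open) to 1 (shut). In form: [[tx, ty, tz, rx, ry, rz, grip], ...]. A call has exactly 8 rows; each row is the pose to reach, as a shift and turn from the pose commanded when the call began; what a row does not reach only later rows make up. A row lasts 1/8 s, in which the tool goes at most 62.5 mm and 10.7 degrees, less where a joint would pass 70% of its speed; a pose out of reach is approached as far as the arm can. A call with a gripper value outside its range is refused whole. The fingers move at their own pace and stop on an object; the grip force is fixed at half the most. Time passes only in rows, so rows that repeat a pose let the fingers close, or fill a call up. It gives the time, the measured TCP pose, the force, the opening and the grip force at its end, in the units of the state.
- get_obs(): the state, without advancing time (a new reading comes with each control period).
- get_image(name): name is "side" or "top"; returns a dict with "color" (420x560x3 uint8, red, green, blue), "vfov" (degrees; the focal length in pixels is half the picture's height over the tangent of half this angle, whatever the lens; pixels are square), "cx", "cy" (the principal point, pixels), "view" (4x4, takes a point from world to camera coordinates). Camera axes: x right, y down, z forward; pixel columns grow to the right and rows downward; lengths in mm; the calibration is good to about 2 mm. A picture is of the moment at which its call begins. There is no depth.
- close_job(): hands the job in; it is judged then, once.
The state is a dict: "time_s": time; "joint_positions": joint angles; "joint_vel": joint speeds; "joint_efforts": joint torques, N m; "eef_pos": TCP position; "orientation": TCP orientation; "contact_force": force on the tool from outside, world axes, zero at the start; "torque": the same for the moment, N m; "grip_width": finger opening in mm; "grip_force": force on a finger pad.
Only numpy, scipy, OpenCV 4.12 (cv2) and the standard library are available. Lean on these libraries where they do the work, as an engineer would, in place of code of your own. Each camera call takes 0.05 s, during which the arm holds its last target. There are 200 camera calls.

## Working session

There is one attempt and no reset: what is moved stays moved. The work goes in short steps, Python scripts to look and compute and a shell command to move; the robot and the scene stay as the last step left them, time stands still between calls to the robot, and variables do not carry over. Pictures are saved under pics/ and viewed, at most 14 in all, crops included, and the job is handed in when it is done.

```bash
ls; mkdir -p pics; python3 - <<'E'
from cell import *
import cv2
for n in("top","side"):
    g=get_image(n); print(n,g["vfov"],g["cx"],g["cy"],g["view"])
    cv2.imwrite(f"pics/{n}0.png",g["color"][:,:,::-1])
o=get_obs();print({k:o[k] for k in("time_s","eef_pos","orientation","grip_width")},tip_reach)
E
```

```text
pics
top 43.09280680936654 289.3830343673199 210.7117753855404 [[ 2.09452110e-02 -9.99759644e-01  6.47702650e-03 -2.87759787e+01]
 [-9.90813192e-01 -2.16226577e-02 -1.33497860e-01  4.85904685e+02]
 [ 1.33605824e-01 -3.62138245e-03 -9.91027936e-01  1.36515441e+03]
 [ 0.00000000e+00  0.00000000e+00  0.00000000e+00  1.00000000e+00]]
side 57.18667990247715 281.5137428749118 214.12069692738274 [[ 8.70759301e-01 -4.91698279e-01 -3.32307892e-03 -4.26320217e+02]
 [-3.78055694e-01 -6.65155249e-01 -6.43927315e-01  2.10300399e+02]
 [ 3.14407589e-01  5.61962008e-01 -7.65079453e-01  7.13627467e+02]
 [ 0.00000000e+00  0.00000000e+00  0.00000000e+00  1.00000000e+00]]
{'time_s': 0.1, 'eef_pos': array([ 147.45772014, -503.6021218 ,  247.53736726]), 'orientation': array([ 9.89880758e-01,  1.41899893e-01, -6.45844910e-05, -7.07435686e-04]), 'grip_width': 85.40441062177104} 17.0
```

View pics/top0.png

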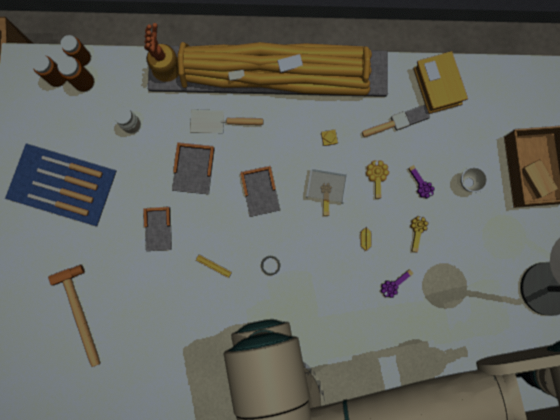

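View pics/side0.png

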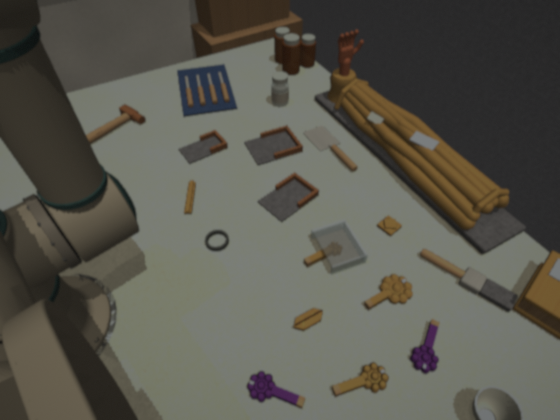

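The top view shows three cradles: large near pixel (193,170), medium (260,190) and small (158,228). The covered small flower is near (325,190), the large flower (377,172), the medium flower (418,228), the boss (330,137) and the leaf (366,239). I'll crop in and segment next.

```bash
cat > h.py <<'E'
import numpy as np,cv2
from cell import get_image,get_obs
def cast(g,px,z):
    V=g["view"];f=g["color"].shape[0]/2/np.tan(np.radians(g["vfov"]/2))
    px=np.atleast_2d(np.asarray(px,float))
    d=np.c_[(px[:,0]-g["cx"])/f,(px[:,1]-g["cy"])/f,np.ones(len(px))]@V[:3,:3]
    c=-V[:3,:3].T@V[:3,3]
    return (c+d*((z-c[2])/d[:,2])[:,None])[:,:2]
def up(g,box,k):
    x0,y0,x1,y1=box
    return cv2.resize(g["color"][y0:y1,x0:x1],None,fx=k,fy=k,interpolation=cv2.INTER_CUBIC)
def topix(pts,box,k): return (np.asarray(pts,float)+.5)/k-.5+np.array(box[:2])
def flower(g,box,k=6,z=16,ko=7.5):
    "gold mask -> head centre, stem axis angle (head direction), stem end (world)"
    im=up(g,box,k);h=cv2.cvtColor(im,cv2.COLOR_RGB2HSV)
    m=cv2.inRange(h,(8,75,80),(32,255,255))
    n,l,s,c=cv2.connectedComponentsWithStats(m);i=1+np.argmax(s[1:,4]);m=np.uint8(l==i)*255
    m=cv2.morphologyEx(m,cv2.MORPH_CLOSE,np.ones((k,k),np.uint8))
    o=cv2.morphologyEx(m,cv2.MORPH_OPEN,cv2.getStructuringElement(2,(int(ko*k),)*2))
    cs=max(cv2.findContours(o,0,1)[0],key=cv2.contourArea)
    (hx,hy),r=cv2.minEnclosingCircle(cs)
    ys,xs=np.nonzero(m);P=np.c_[xs,ys];d=np.hypot(xs-hx,ys-hy)
    st=P[d>r*1.15];vx,vy,cx,cy=cv2.fitLine(st.astype(np.float32),2,0,.01,.01).ravel()
    t=(st-[cx,cy])@[vx,vy];e=[np.array([cx,cy])+q*np.array([vx,vy]) for q in(t.min(),t.max())]
    e=sorted(e,key=lambda p:np.hypot(*(p-[hx,hy])))
    W=cast(g,topix([(hx,hy),e[0],e[1]],box,k),z);a=W[1]-W[2]
    v=im.copy();cv2.circle(v,(int(hx),int(hy)),int(r),(255,0,0),1);cv2.line(v,*[tuple(int(q) for q in p) for p in e],(0,0,255),1)
    return W[0],np.arctan2(a[1],a[0]),W[2],r/k,v
E
python3 - <<'E'
from h import *
g=get_image("top")
np.save("pics/g0.npy",g,allow_pickle=True)
vs=[]
for n,b,ko in(("S",(308,168,343,220),7.5),("L",(358,152,398,204),9),("M",(400,210,436,256),9)):
    W,a,e,r,v=flower(g,b,ko=ko);print(n,W.round(1),round(a,3),e.round(1),"len",np.hypot(*(W-e)).round(1),"bear",np.arctan2(*(W-e)[::-1]).round(3),r);vs.append(cv2.copyMakeBorder(v,0,312-v.shape[0],0,0,0))
cv2.imwrite("pics/fl.png",np.hstack(vs)[:,:,::-1])
v=up(g,(130,130,290,260),5);cv2.imwrite("pics/cr.png",cv2.convertScaleAbs(v,alpha=1.4)[:,:,::-1])
E
```

```text
Traceback (most recent call last):
  File "h.py", line 20, in flower
    cs=max(cv2.findContours(o,0,1)[0],key=cv2.contourArea)
ValueError: max() iterable argument is empty
```

```bash
sed -i 's/ko=7.5):/ko=7.5,lo=(8,75,80)):/; s/inRange(h,(8,75,80)/inRange(h,lo/' h.py
cat > m.py <<'E'
from h import *
g=np.load("pics/g0.npy",allow_pickle=True).item()
vs=[]
for n,b,ko,lo in(("S",(308,168,343,220),7.5,(8,45,80)),("L",(358,152,398,204),9,(8,75,80)),("M",(400,210,436,256),9,(8,75,80))):
  try:
    W,a,e,r,v=flower(g,b,ko=ko,lo=lo);print(n,W.round(1),round(a,3),e.round(1),"len",np.hypot(*(W-e)).round(1),"bear",np.arctan2(*(W-e)[::-1]).round(3),r)
  except Exception as x: print(n,x);v=up(g,b,6)
  vs.append(cv2.copyMakeBorder(v,0,312-v.shape[0],0,0,0))
h=cv2.cvtColor(g["color"],cv2.COLOR_RGB2HSV);print(h[178:216:3,325].tolist())
cv2.imwrite("pics/fl.png",np.hstack(vs)[:,:,::-1])
v=up(g,(130,130,290,250),5);cv2.imwrite("pics/cr.png",cv2.convertScaleAbs(v,alpha=1.4)[:,:,::-1])
E
python3 m.py
```

```text
S [ 548.7 -114.6] -0.014 [ 476.6 -114.8] len 72.1 bear 0.002 4.5143388112386065
L [ 600.2 -253.2] 0.0 [ 526.9 -254. ] len 73.3 bear 0.011 10.932816823323568
M max() iterable argument is empty
[[40, 14, 109], [42, 12, 108], [21, 25, 102], [20, 67, 91], [20, 71, 93], [20, 76, 101], [19, 82, 103], [18, 119, 94], [26, 153, 127], [26, 154, 126], [26, 154, 126], [25, 135, 125], [23, 110, 121]]
```

View pics/fl.png

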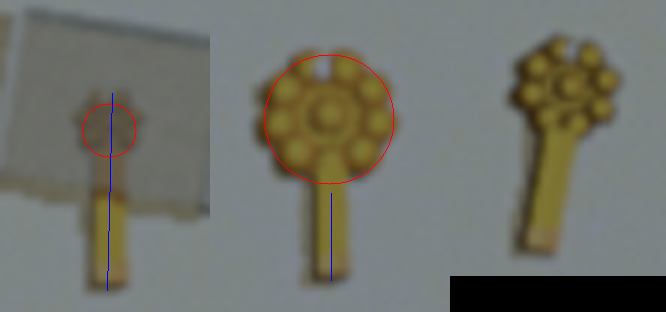

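View pics/cr.png

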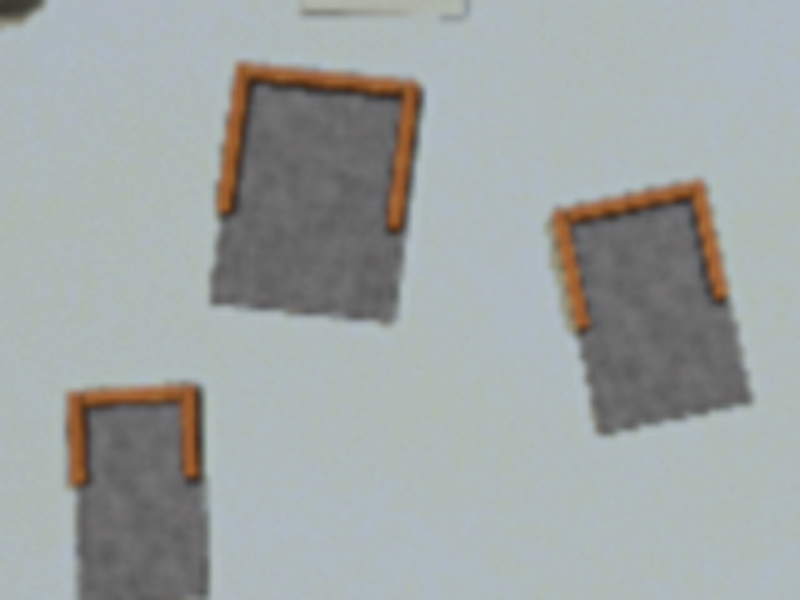

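Left to right, the crop shows the covered small flower (stem straight down), the large one (9 petals) and the medium one (8 petals). The cover's front edge tilts about 0.18 rad. All three cradles open toward the bottom of the image. Medium still needs hole filling in its mask, and I'll fit the wooden U's as well.

```bash
python3 - <<'E'
s=open('h.py').read()
s=s.replace("    n,l,s,c=cv2.conn","    m=cv2.morphologyEx(m,cv2.MORPH_CLOSE,np.ones((k,k),np.uint8));m=cv2.drawContours(m,cv2.findContours(m,0,1)[0],-1,255,-1)\n    n,l,s,c=cv2.conn")
open('h.py','w').write(s)
m=open('m.py').read()
m=m[:m.index("h=cv2.cvt")]+'''
cv2.imwrite("pics/fl2.png",np.hstack(vs)[:,:,::-1])
for n,b,w,xb in(("S",(138,200,180,235),52,16),("L",(168,136,220,185),68+16,32),("M",(236,160,285,205),68,24)):
    im=up(g,b,6);h=cv2.cvtColor(im,cv2.COLOR_RGB2HSV);m=cv2.inRange(h,(5,110,70),(20,255,255))
    p=cast(g,topix(np.argwhere(m)[:,::-1],b,6),20).astype(np.float32)
    B=cv2.boxPoints(cv2.minAreaRect(p));B=B[np.argsort(B[:,0])];f=B[:2].mean(0);bk=B[2:].mean(0) # front/back mids
    u=(bk-f)/np.hypot(*(bk-f));L=np.hypot(*(bk-f));wd=np.hypot(*(B[2]-B[3]))
    mid=(f+bk)/2; c=mid+u*(xb-(w/2+8))/2
    print("cradle",n,"c",c.round(1),"yaw",np.arctan2(u[1],u[0]).round(3),"L",L.round(1),w/2+8+xb,"W",wd.round(1),w+16)
for n,px in(("leaf",(366,239)),("boss",(330,137)),("purple",(390,288)),("pur2",(425,188))): print(n,cast(g,px,13).round())
'''
open('m.py','w').write(m)
E
sed -i 's/(400,210,436,256),9,(8,75,80)/(400,210,436,256),9,(8,60,40)/' m.py
python3 m.py
```

```text
S [ 548.2 -115.1] -0.014 [ 476.2 -115.2] len 72.0 bear 0.002 4.5143388112386065
L [ 599.8 -253.6] 0.028 [ 526.6 -254.5] len 73.2 bear 0.012 10.932816823323568
M [ 455.6 -362.1] -0.209 [ 385.8 -349.2] len 71.0 bear -0.184 8.76005490620931
cradle S c [455.8 332.3] yaw 0.094 L 48.9 50.0 W 67.7 68
cradle L c [613.3 243.1] yaw -0.082 L 81.2 82.0 W 99.7 100
cradle M c [558.8  66.6] yaw 0.242 L 64.8 66.0 W 82.4 84
leaf [[ 418. -223.]]
boss [[ 694. -125.]]
purple [[ 291. -286.]]
pur2 [[ 559. -381.]]
```

View pics/fl2.png

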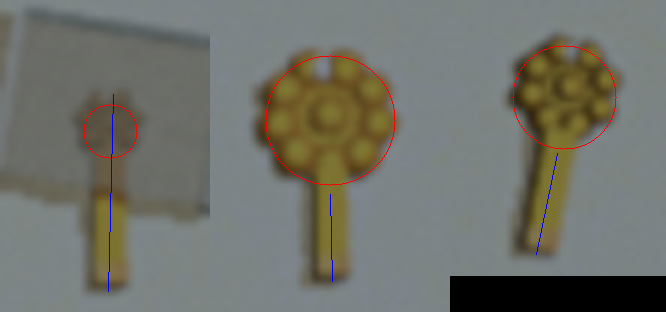

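Medium flower first. From the picture its head is at about (460,-364), the stem end at (387,-351) and the yaw is -0.18. I'll grasp at (404,-354).

```bash
python3 -m handwheel '[[256.5,149.5,-170,0,0,-0.465,0],[256.5,149.5,-170,0,0,-0.465,0],[256.5,149.5,-170,0,0,-0.465,0],[256.5,149.5,-170,0,0,-0.465,0],[256.5,149.5,-170,0,0,-0.465,0.4],[256.5,149.5,-170,0,0,-0.465,0.4],[256.5,149.5,-200,0,0,-0.465,0.4],[256.5,149.5,-200,0,0,-0.465,0.4]]'
```

```text
time_s: 1.15
eef_pos: [402.9, -352.8, 45.7]
orientation: [0.996, -0.09, -0.002, -0.002]
contact_force: [0.0, -0.8, -0.1]
grip_width: 51.4
grip_force: 0.0
```

```bash
python3 -m handwheel '[[0,0,-20,0,0,0,0.4],[0,0,-28,0,0,0,0.4],[0,0,-28,0,0,0,0.4],[0,0,-28,0,0,0,1],[0,0,-28,0,0,0,1],[0,0,-28,0,0,0,1],[0,0,-28,0,0,0,1],[0,0,-28,0,0,0,1]]'; python3 - <<'E'
from h import *
g=get_image("side");cv2.imwrite("pics/s1.png",up(g,(200,250,480,420),2.8)[:,:,::-1])
E
```

```text
time_s: 2.15
eef_pos: [404.5, -354.8, 21.4]
orientation: [0.996, -0.09, 0.001, 0.001]
contact_force: [-1.5, -0.2, 6.3]
grip_width: 12.1
grip_force: 60.4
```

View pics/s1.png

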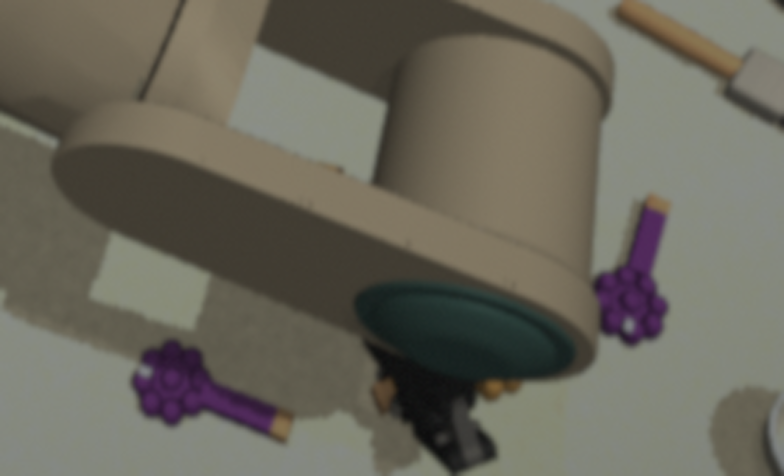

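The medium stem is held (width 12 mm, grip 60 N). I'll lift it and carry it to the medium cradle.

```bash
python3 -m handwheel '[[0,0,60,0,0,0,1],[99.5,407.3,70,0,0,0.422,1],[99.5,407.3,70,0,0,0.422,1],[99.5,407.3,70,0,0,0.422,1],[99.5,407.3,70,0,0,0.422,1],[99.5,407.3,70,0,0,0.422,1],[99.5,407.3,70,0,0,0.422,1],[99.5,407.3,70,0,0,0.422,1]]'; python3 -m handwheel '[[0,0,0,0,0,0,1],[0,0,0,0,0,0,1],[0,0,-30,0,0,0,1],[0,0,-40,0,0,0,1],[0,0,-40,0,0,0,1],[0,0,-40,0,0,0,1],[0,0,-40,0,0,0,1],[0,0,-40,0,0,0,1]]';  python3 - <<'E'
from h import *
a=get_image("side");b=get_image("top")
cv2.imwrite("pics/s2.png",np.hstack([up(a,(210,130,350,270),2.8),up(b,(200,120,340,260),2.8)])[:,:,::-1])
E
```

```text
time_s: 3.2
eef_pos: [503.6, 55.5, 90.3]
orientation: [0.993, 0.121, 0.0, -0.0]
contact_force: [0.4, -0.4, -1.0]
grip_width: 12.5
grip_force: 59.6
time_s: 4.2
eef_pos: [503.8, 53.0, 50.9]
orientation: [0.993, 0.121, 0.001, 0.0]
contact_force: [0.5, 1.0, 0.3]
grip_width: 12.0
grip_force: 59.7
```

View pics/s2.png

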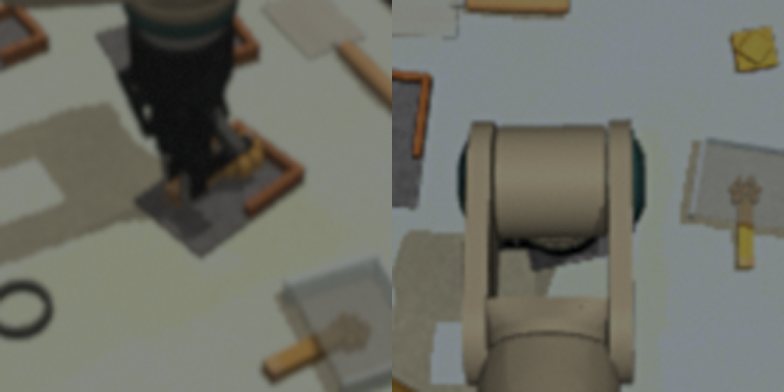

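The head hangs over the nest, aligned with the cradle. I'll lower it, release and back off.

```bash
python3 -m handwheel '[[0,0,-10,0,0,0,1],[0,0,-18,0,0,0,1],[0,0,-23.5,0,0,0,1],[0,0,-23.5,0,0,0,1],[0,0,-23.5,0,0,0,1],[0,0,-23.5,0,0,0,0.4],[0,0,-23.5,0,0,0,0.4],[0,0,-23.5,0,0,0,0.4]]'
```

```text
time_s: 5.3
eef_pos: [503.4, 52.9, 26.6]
orientation: [0.993, 0.121, -0.0, 0.0]
contact_force: [-0.5, -0.4, -0.2]
grip_width: 51.0
grip_force: 0.0
```

```bash
python3 -m handwheel '[[0,0,55,0,0,0,0.4],[40.5,-306.9,63,0,0,-0.23,0.4],[40.5,-306.9,63,0,0,-0.23,0.4],[40.5,-306.9,63,0,0,-0.23,0.4],[40.5,-306.9,63,0,0,-0.23,0.4],[40.5,-306.9,63,0,0,-0.23,0.4],[40.5,-306.9,33,0,0,-0.23,0.4],[40.5,-306.9,23,0,0,-0.23,0.4]]'; python3 - <<'E'
from h import *
a=get_image("side");b=get_image("top")
cv2.imwrite("pics/s3.png",np.hstack([up(a,(300,230,440,370),2.8),up(b,(200,120,340,260),2.8)])[:,:,::-1])
E
```

```text
time_s: 6.3
eef_pos: [542.8, -253.8, 47.3]
orientation: [1.0, 0.005, -0.002, -0.001]
contact_force: [0.4, 0.8, -0.3]
grip_width: 51.3
grip_force: 0.0
```

View pics/s3.png

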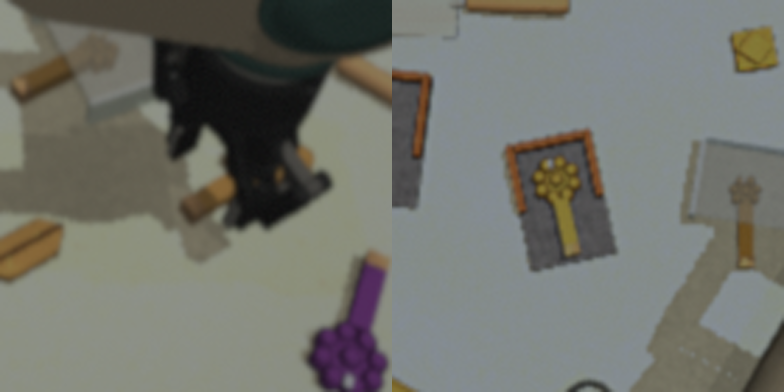

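The medium flower is centred in its cradle, and the fingers straddle the large flower's stem. I'll descend, grip, and carry it.

```bash
python3 -m handwheel '[[0,0,-20,0,0,0,0.4],[0,0,-29.5,0,0,0,0.4],[0,0,-29.5,0,0,0,0.4],[0,0,-29.5,0,0,0,1],[0,0,-29.5,0,0,0,1],[0,0,-29.5,0,0,0,1],[0,0,-29.5,0,0,0,1],[0,0,-29.5,0,0,0,1]]'; python3 -m handwheel '[[0,0,60,0,0,0,1],[13.5,501.7,70,0,0,-0.094,1],[13.5,501.7,70,0,0,-0.094,1],[13.5,501.7,70,0,0,-0.094,1],[13.5,501.7,70,0,0,-0.094,1],[13.5,501.7,70,0,0,-0.094,1],[13.5,501.7,70,0,0,-0.094,1],[13.5,501.7,70,0,0,-0.094,1]]'
```

```text
time_s: 7.4
eef_pos: [544.5, -254.3, 21.2]
orientation: [1.0, 0.006, 0.001, 0.0]
contact_force: [-1.3, 0.4, 6.2]
grip_width: 12.0
grip_force: 60.8
time_s: 8.4
eef_pos: [555.3, 185.2, 88.7]
orientation: [0.999, -0.041, -0.0, 0.0]
contact_force: [0.4, -0.1, -0.0]
grip_width: 12.3
grip_force: 60.0
```

```bash
python3 -m handwheel '[[2,61,0,0,0,0,1],[2,61,0,0,0,0,1],[2,61,0,0,0,0,1],[2,61,-30,0,0,0,1],[2,61,-40,0,0,0,1],[2,61,-40,0,0,0,1],[2,61,-40,0,0,0,1],[2,61,-40,0,0,0,1]]';  python3 - <<'E'
from h import *
print([get_obs()["eef_pos"].round(1)])
a=get_image("side");b=get_image("top")
cv2.imwrite("pics/s4.png",np.hstack([up(a,(190,80,330,220),2.8),up(b,(140,110,280,250),2.8)])[:,:,::-1])
E
```

```text
time_s: 9.4
eef_pos: [558.4, 244.4, 50.2]
orientation: [0.999, -0.041, 0.001, -0.0]
contact_force: [0.1, -0.1, 0.1]
grip_width: 12.0
grip_force: 60.1
[array([558.4, 244.4,  50.2])]
```

View pics/s4.png

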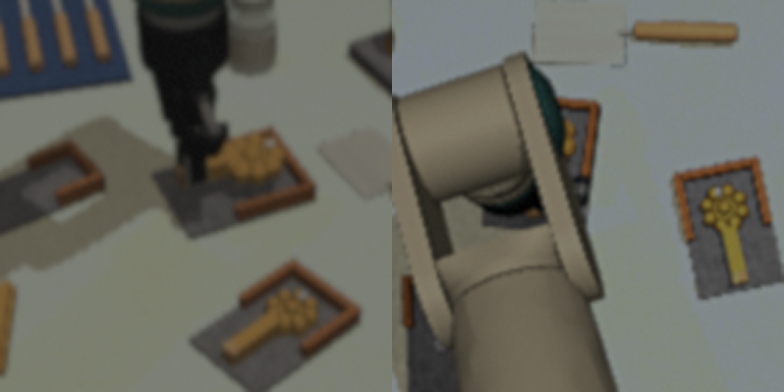

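The large flower is over its nest, about 3.5 mm short in y. I'll correct that, lower and release.

```bash
python3 -m handwheel '[[-0.5,3.5,-10,0,0,0,1],[-0.5,3.5,-18,0,0,0,1],[-0.5,3.5,-23.5,0,0,0,1],[-0.5,3.5,-23.5,0,0,0,1],[-0.5,3.5,-23.5,0,0,0,1],[-0.5,3.5,-23.5,0,0,0,0.4],[-0.5,3.5,-23.5,0,0,0,0.4],[-0.5,3.5,-23.5,0,0,0,0.4]]'; python3 -m handwheel '[[0,0,55,0,0,0,0.4],[0,0,63,0,0,0,0.4],[-68,-362,63,0,0,0.082,0.4],[-68,-362,63,0,0,0.082,0.4],[-68,-362,63,0,0,0.082,0.4],[-68,-362,63,0,0,0.082,0.4],[-68,-362,63,0,0,0.082,0.4],[-68,-362,63,0,0,0.082,0.4]]'
```

```text
time_s: 10.5
eef_pos: [557.1, 247.7, 25.0]
orientation: [0.999, -0.041, -0.0, 0.0]
contact_force: [0.7, 1.3, -0.3]
grip_width: 51.2
grip_force: 0.0
time_s: 11.5
eef_pos: [488.3, -116.2, 88.0]
orientation: [1.0, -0.0, -0.0, 0.0]
contact_force: [0.4, -0.5, -0.5]
grip_width: 51.3
grip_force: 0.0
```

```bash
python3 -m handwheel '[[1,1,-20,0,0,0,0.4],[1,1,-40,0,0,0,0.4],[1,1,-55,0,0,0,0.4],[1,1,-60,0,0,0,0.4],[1,1,-60,0,0,0,0.4],[1,1,-60,0,0,0,0.4],[1,1,-60,0,0,0,0.4],[1,1,-60,0,0,0,0.4]]';  python3 - <<'E'
from h import *
a=get_image("side");b=get_image("top")
cv2.imwrite("pics/s5.png",np.hstack([up(a,(270,180,410,320),2.8),up(b,(140,110,280,250),2.8)])[:,:,::-1])
E
```

```text
time_s: 12.5
eef_pos: [490.5, -113.2, 28.9]
orientation: [1.0, -0.0, 0.0, 0.0]
contact_force: [0.4, 0.8, -0.3]
grip_width: 51.2
grip_force: 0.0
```

View pics/s5.png

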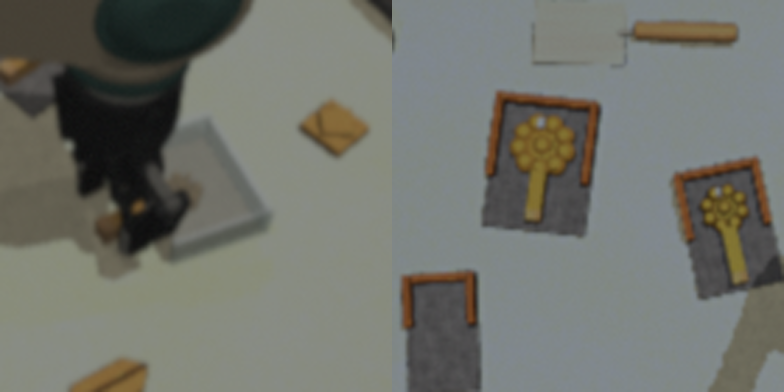

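The large flower is centred in its cradle. The fingers straddle the covered stem in front of the cover, so I'll lower, grip, and draw out along the cover's -x (direction (-0.98, +0.17)).

```bash
python3 -m handwheel '[[0,-1.5,-5,0,0,0,0.4],[0,-1.5,-8.3,0,0,0,0.4],[0,-1.5,-8.3,0,0,0,0.4],[0,-1.5,-8.3,0,0,0,1],[0,-1.5,-8.3,0,0,0,1],[0,-1.5,-8.3,0,0,0,1],[0,-1.5,-8.3,0,0,0,1],[0,-1.5,-8.3,0,0,0,1]]'; python3 -m handwheel '[[0,0,2,0,0,0,1],[-15,2.6,2,0,0,0,1],[-30,5.2,2,0,0,0,1],[-45,7.8,2,0,0,0,1],[-60,10.4,2,0,0,0,1],[-75,13,2,0,0,0,1],[-75,13,2,0,0,0,1],[-75,13,2,0,0,0,1]]'
```

```text
time_s: 13.6
eef_pos: [490.6, -114.8, 20.6]
orientation: [1.0, -0.0, 0.0, 0.0]
contact_force: [-0.4, -0.5, 3.1]
grip_width: 12.2
grip_force: 60.2
time_s: 14.6
eef_pos: [415.8, -101.9, 22.4]
orientation: [1.0, -0.0, 0.0, 0.0]
contact_force: [0.4, -0.2, -0.1]
grip_width: 12.5
grip_force: 59.8
```

```bash
python3 -m handwheel '[[0,0,60,0,0,0,1],[-18.8,428.6,68,0,0,0.094,1],[-18.8,428.6,68,0,0,0.094,1],[-18.8,428.6,68,0,0,0.094,1],[-18.8,428.6,68,0,0,0.094,1],[-18.8,428.6,68,0,0,0.094,1],[-18.8,428.6,68,0,0,0.094,1],[-18.8,428.6,68,0,0,0.094,1]]'; python3 -m handwheel '[[0,0,0,0,0,0,1],[0,0,0,0,0,0,1],[0,0,-30,0,0,0,1],[0,0,-40,0,0,0,1],[0,0,-40,0,0,0,1],[0,0,-40,0,0,0,1],[0,0,-40,0,0,0,1],[0,0,-40,0,0,0,1]]';  python3 - <<'E'
from h import *
a=get_image("side");b=get_image("top")
cv2.imwrite("pics/s6.png",np.hstack([up(a,(140,90,280,230),2.8),up(b,(100,150,240,290),2.8)])[:,:,::-1])
E
```

```text
time_s: 15.6
eef_pos: [396.4, 329.7, 90.3]
orientation: [0.999, 0.047, 0.0, -0.0]
contact_force: [0.8, 0.3, -0.5]
grip_width: 12.0
grip_force: 59.8
time_s: 16.6
eef_pos: [396.7, 327.0, 50.8]
orientation: [0.999, 0.047, 0.0, -0.0]
contact_force: [0.9, -0.1, 0.2]
grip_width: 12.0
grip_force: 59.8
```

View pics/s6.png

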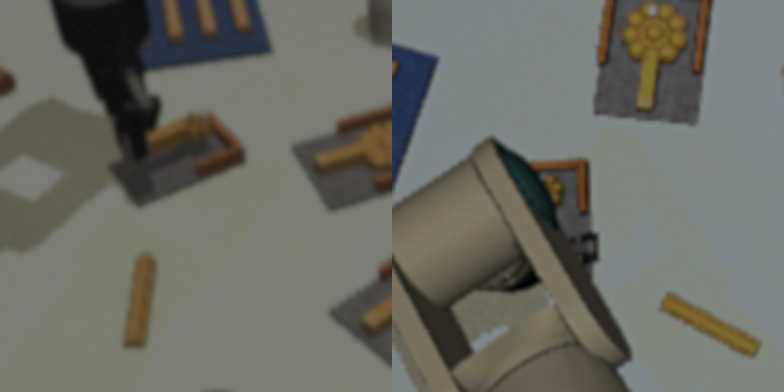

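The small head hangs over its nest within the walls. I'll lower it, release and retreat.

```bash
python3 -m handwheel '[[0,0,-10,0,0,0,1],[0,0,-18,0,0,0,1],[0,0,-23.5,0,0,0,1],[0,0,-23.5,0,0,0,1],[0,0,-23.5,0,0,0,1],[0,0,-23.5,0,0,0,0.4],[0,0,-23.5,0,0,0,0.4],[0,0,-23.5,0,0,0,0.4]]'; python3 -m handwheel '[[0,0,55,0,0,0,0.4],[0,0,100,0,0,0,0.4],[30,-330,150,0,0,0,0.4],[30,-330,150,0,0,0,0.4],[30,-330,150,0,0,0,0.4],[30,-330,150,0,0,0,0.4],[30,-330,150,0,0,0,0.4],[30,-330,150,0,0,0,0.4]]';  python3 - <<'E'
from h import *
b=get_image("top");a=get_image("side")
cv2.imwrite("pics/s7.png",np.hstack([up(b,(130,120,290,270),2.5),up(a,(170,100,330,250),2.5)])[:,:,::-1])
E
```

```text
time_s: 17.7
eef_pos: [396.5, 326.8, 26.6]
orientation: [0.999, 0.047, -0.0, 0.0]
contact_force: [-0.0, 0.1, 1.2]
grip_width: 51.6
grip_force: 0.0
time_s: 18.7
eef_pos: [426.6, -5.9, 177.5]
orientation: [0.999, 0.045, 0.001, 0.0]
contact_force: [-0.1, 0.8, -0.5]
grip_width: 51.0
grip_force: 0.0
```

View pics/s7.png

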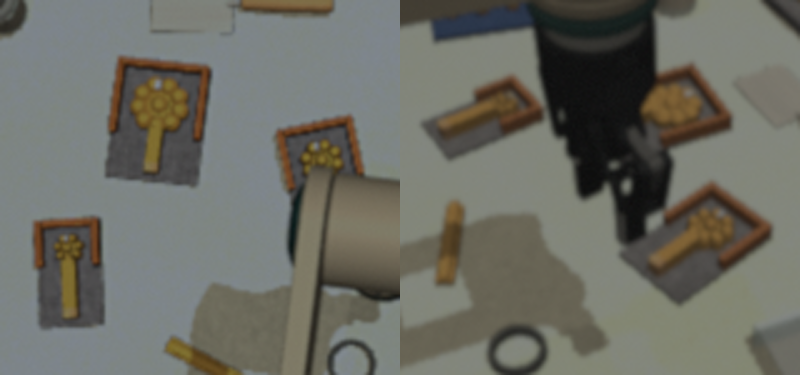

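All three look seated. I'll check the along-axis offset numerically before handing in.

```bash
python3 - <<'E'
from h import *
g=get_image("top")
# petal extent: gold pixels in the nest, cut at stem, in cradle frame
for n,b,c,yaw,R in(("S",(138,200,180,250),(455.8,332.3),.094,16),("L",(168,136,220,195),(613.3,243.1),-.082,32),("M",(236,160,285,196),(558.8,66.6),.242,24)):
    im=up(g,b,6);h=cv2.cvtColor(im,cv2.COLOR_RGB2HSV);m=cv2.inRange(h,(19,110,50),(35,255,255))
    m=cv2.morphologyEx(m,cv2.MORPH_OPEN,np.ones((5,5),np.uint8))
    p=cast(g,topix(np.argwhere(m)[:,::-1],b,6),20)-c
    q=p@np.array([[np.cos(yaw),-np.sin(yaw)],[np.sin(yaw),np.cos(yaw)]]);q=q[np.hypot(*q.T)<100]
    wide=q[np.abs(q[:,1]-np.median(q[:,1]))>9]
    print(n,"x",np.percentile(q[:,0],[.2,99.8]).round(1),"head y",np.percentile(q[:,1],[.5,99.5]).round(1),"wide x",np.percentile(wide[:,0],[1,99]).round(1),"R",R)
E
```

```text
S x [-69.7  16.1] head y [-14.8  11.6] wide x [-7.7 10.6] R 16
L x [-70.1  31.2] head y [-28.1  27.3] wide x [-21.8  29.2] R 32
M x [-12.6  21.1] head y [-21.4  20.5] wide x [-12.   19.5] R 24
```

Along the cradle axis every head is within about 5 mm of centre, so I'll hand in.

```bash
python3 -c "
from cell import *
print(close_job())"
```

```text
the job is handed in; nothing more can be done
None
```

All three flowers were released in the cradles of their own size, with heads about 5 mm or less from centre by camera, and the job was handed in at about 19 s of the 83 s limit; no verdict was returned.

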